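Lay the last two interlocking parquet blocks

ROBOT

A 6-joint arm with a two-finger parallel gripper is mounted at the origin on the work surface. World frame = base frame: x ahead of the robot, y to its left, z up, the work surface at z = 0. Lengths are in m, angles in rad, forces in N, time in s.
With the tool pointing down it reaches from about 0.25 to 0.725 m from the base axis. Payload 4 kg.
Tool frame: the origin (TCP) lies on the centre line of the jaws, within the pads' length; the fingertips stand 11 mm ahead of it and the grasp point (between the pads) lies 8 mm behind it; z points along the fingers, x is the direction in which the jaws open and shut, and the axes are right-handed (so a half turn about z gives the same grasp; the last joint's range is limited). The gripper opens to 85 mm and grips with 20 to 120 N. Pads are 22 mm wide; open, the fingers measure 114 mm over their backs; the gripper's body (76 mm by 85 mm) begins 54 mm behind the grasp point. The pads swing forward as they close: fully open they stand 13 mm farther back than shut.
Start: joints at [0, 0.241, 0.005, 1.335, 0, 1.571], TCP at [0.5, -0, 0.242] pointing down, gripper open.
Joint ranges: [-2.72, 2.72], [-1.05, 1.87], [-1.09, 1.28], [-1.99, 2.15], [-1.42, 1.44], [-3.14, 3.14]. Speed limits (rad/s): [2.79, 2.79, 3.14, 3.14, 3.14, 3.14].

INTERFACE

Orientations are given as a unit quaternion [x, y, z, w].
In Python, from workcell import bot, viewer, order gives the robot as it stands. The module is installed in compiled form; this text tells all that it offers.
- The arm moves only by the tool send_rows, never from a script. Its argument "increments" is a list that holds one entry, the list of rows, each a list of 4 numbers: the shift along the tool's x, y, z in m, then the turn about the tool's z in degrees. A call has exactly 8 rows; each row shifts and turns the pose as measured when the row begins, along the tool's axes as they then stand; what a row does not reach is not made up. A row lasts 1/10 s, in which the tool goes at most 50 mm and 8.59 degrees, less where a joint would pass 70% of its speed; a pose out of reach is approached as far as the arm can. A call is refused whole if a number of a shift passes 0.05 or a number of a turn 8.59, either way. A call with a gripper value outside its range is refused whole. "hand" is the closure, from -1 (fully open) to 1 (shut), so that 0 is half open, set as the call begins (left out, the last holds). The fingers move at their own pace and stop on an object; the grip force is fixed at half the most. Time passes only in rows, so rows that do not move let the fingers close, or fill a call up. It gives the time, the measured TCP pose, the force and the opening at its end, in the units of the state.
- bot.get_obs(): the state, without advancing time (a new reading comes with each control period).
- viewer.camera(name): name is "scene" or "side" or "wrist"; returns a dict with "image" (480x640x3 uint8, red, green, blue), "range_z" (480x640 float32, m along the optical axis (not along the pixel's ray), 0 where there is no reading), "camera_matrix" (3x3 intrinsics, pixels), "eye" and "rotation" of the camera in the world. Camera axes: x right, y down, z forward; pixel columns grow to the right and rows downward; lengths in m; the calibration is good to about 2 mm. A picture is of the moment at which its call begins.
- order.job_done(): hands the job in, once; it reports no verdict.
The state is a dict: "clock": time; "joint_pos": joint angles; "joint_vel": joint speeds; "tau": joint torques, N m; "eef_pos": TCP position; "tool_rot": TCP orientation; "ft_force": force on the tool from outside, world axes, zero at the start; "ft_torque": the same for the moment, N m; "grip_width": finger opening in m.
Only numpy, scipy, OpenCV 4.12 (cv2) and the standard library are available. Lean on these libraries where they do the work, as an engineer would, in place of code of your own. Each camera call takes 0.05 s, during which the arm holds its last target.

TASK

Finish the parquet panel on the workbench: lay the two loose I-shaped wooden blocks in its two empty spaces, one in each, right side up, so that each is fully home and flush with its neighbours, and let go. Each block has a hidden recess under one end that must go over the cleat standing in the floor of its space: if a block stays proud, turn it half a turn and try again. Leave the sander, the tape measure and the glue bottle where they are.

Things in the scene. Friction and masses are not known exactly. Their poses are not given: they have to be found in the camera images.
- panel: The parquet panel, fixed: a dark-floored tray 214 (x) x 194 (y) x 36 mm high full of fixed I-shaped blocks of several browns, flush with its rim 36 mm above the bench, 2 mm joints; a black bench dog 30 x 45 x 24 high at the middle of each x end. Tray floor 8 thick. Two neighbouring I-shaped spaces in its middle are empty; they interlock and open into one another. Origin: centre of its underside. z up.
- space_a (a point): Centre of the floor of the empty space at 20.5 mm to -x, 25 mm to -y of the panel's centre; x along the length of the I, z up. 28 mm deep, 2 mm joint all round the block. On the floor, 30 from the middle towards one end, is a fixed cleat 7 x 22 x 18 high. Which end varies by start and space; its pose is not given. Wrong way round, a block stops on it after sinking 10 mm, 18 mm proud.
- space_b (a point): The same for the other space, 20.5 mm to +x and 25 mm to +y of the panel's centre. Its cleat may be at either end, whatever that of space_a. Right way round, the recess goes over the cleat and the block sinks flush.
- block_1: Loose I-shaped hardwood block, mid-brown, 90 g, lying right way up on the bench. 80 long (x) x 60 wide (y) x 28 mm thick (z up). Two heads 18.5 long x 60 wide, joined by a waist 43 long x 36 wide to grip across. Origin: centre of the underside. Both ends look alike from above, but under one end only is a blind recess, 15 (along x) x 34 x 20 deep, centred 29 from the middle; the rest is flat.
- block_2: Second loose block, same as block_1 in every way (the two are interchangeable). Origin: centre of the underside; x along its length, z up.
- sander: Green and black electric sander, 190 x 95 x 152 mm high, 1.3 kg, standing on the bench to the left. Bystander. Origin: centre of its underside.
- tape_measure: Red tape measure, 75 x 40 x 60 mm high, on the bench to the right. Bystander. Origin: centre of the case's underside.
- glue_bottle: White bottle with an orange cap, 60 mm diameter, 160 mm high, on the bench to the right. Bystander. Origin: centre of its underside.

How it is judged:
On the way, in this order (a step that is already met when the one before it is completed fails the run):
1. one block lies home and flush in a space (((horizontal distance between block_1 and space_a below 0.004 m and z of block_1 in the frame of space_a between -0.0025 and 0.0025 m and angle between the x axis of block_1 and the x axis of space_a, either way round below 0.07 rad and angle between block_1's own z axis and vertical below 0.04 rad) or (horizontal distance between block_1 and space_b below 0.004 m and z of block_1 in the frame of space_b between -0.0025 and 0.0025 m and angle between the x axis of block_1 and the x axis of space_b, either way round below 0.07 rad and angle between block_1's own z axis and vertical below 0.04 rad) or (horizontal distance between block_2 and space_a below 0.004 m and z of block_2 in the frame of space_a between -0.0025 and 0.0025 m and angle between the x axis of block_2 and the x axis of space_a, either way round below 0.07 rad and angle between block_2's own z axis and vertical below 0.04 rad) or (horizontal distance between block_2 and space_b below 0.004 m and z of block_2 in the frame of space_b between -0.0025 and 0.0025 m and angle between the x axis of block_2 and the x axis of space_b, either way round below 0.07 rad and angle between block_2's own z axis and vertical below 0.04 rad))), for 0.2 s.
2. both blocks lie home and flush, one in each space ((((horizontal distance between block_1 and space_a below 0.004 m and z of block_1 in the frame of space_a between -0.0025 and 0.0025 m and angle between the x axis of block_1 and the x axis of space_a, either way round below 0.07 rad and angle between block_1's own z axis and vertical below 0.04 rad) and (horizontal distance between block_2 and space_b below 0.004 m and z of block_2 in the frame of space_b between -0.0025 and 0.0025 m and angle between the x axis of block_2 and the x axis of space_b, either way round below 0.07 rad and angle between block_2's own z axis and vertical below 0.04 rad)) or ((horizontal distance between block_1 and space_b below 0.004 m and z of block_1 in the frame of space_b between -0.0025 and 0.0025 m and angle between the x axis of block_1 and the x axis of space_b, either way round below 0.07 rad and angle between block_1's own z axis and vertical below 0.04 rad) and (horizontal distance between block_2 and space_a below 0.004 m and z of block_2 in the frame of space_a between -0.0025 and 0.0025 m and angle between the x axis of block_2 and the x axis of space_a, either way round below 0.07 rad and angle between block_2's own z axis and vertical below 0.04 rad)))), for 0.2 s.
At the end, for the whole second after the job is handed in: One block in each space, either block in either: underside within 2.5 mm of the space's floor (flush), within 4 mm of its centre, long axis within 0.07 rad of the space's, level within 0.04 rad, at rest and released ((((horizontal distance between block_1 and space_a below 0.004 m and z of block_1 in the frame of space_a between -0.0025 and 0.0025 m and angle between the x axis of block_1 and the x axis of space_a, either way round below 0.07 rad and angle between block_1's own z axis and vertical below 0.04 rad) and (horizontal distance between block_2 and space_b below 0.004 m and z of block_2 in the frame of space_b between -0.0025 and 0.0025 m and angle between the x axis of block_2 and the x axis of space_b, either way round below 0.07 rad and angle between block_2's own z axis and vertical below 0.04 rad)) or ((horizontal distance between block_1 and space_b below 0.004 m and z of block_1 in the frame of space_b between -0.0025 and 0.0025 m and angle between the x axis of block_1 and the x axis of space_b, either way round below 0.07 rad and angle between block_1's own z axis and vertical below 0.04 rad) and (horizontal distance between block_2 and space_a below 0.004 m and z of block_2 in the frame of space_a between -0.0025 and 0.0025 m and angle between the x axis of block_2 and the x axis of space_a, either way round below 0.07 rad and angle between block_2's own z axis and vertical below 0.04 rad))) and linear speed of each of block_1, block_2 below 0.02 m/s); the robot touches nothing.
It fails at once if the sander moved more than 25 mm (distance of sander from where it was at the start of the episode above 0.025 m).
It fails at once if the tape measure moved more than 25 mm (distance of tape_measure from where it was at the start of the episode above 0.025 m).
It fails at once if the glue bottle moved more than 25 mm (distance of glue_bottle from where it was at the start of the episode above 0.025 m).
It also fails if it takes over 72 s, if anything falls off the work surface, if the arm or the gripper's body presses on something with over 40 N, if the wrist force passes 120 N, or if a joint passes its speed limit or range.

## Working session

There is one attempt and no reset: what is moved stays moved. The work goes in short steps, Python scripts to look and compute and a tool call to move; the robot and the scene stay as the last step left them, time stands still between calls to the robot, and variables do not carry over. Pictures are saved under pics/ and viewed, and the job is handed in when it is done.

Besides the shell and the picture viewer there is one more tool, called as name(argument=value, ...), one argument or row to a line, values as JSON. send_rows: Moves the arm, as the interface text tells. Its arguments: {"type":"object","properties":{"increments":{"type":"array","items":{"type":"array","items":{"type":"array","items":{"type":"number"}}}},"hand":{"type":"number"}},"required":["increments"]}

```bash
mkdir -p pics; cat > h.py <<'E'
import numpy as np, cv2
from workcell import bot, viewer, order
def snap(n,f):
    c=viewer.camera(n); cv2.imwrite(f'pics/{f}.png',c['image'][:,:,::-1]); np.savez(f'pics/{f}.npz',**c); return c
def pts(c,us,vs):
    K=np.array(c['camera_matrix']);R=np.array(c['rotation']);e=np.array(c['eye'])
    us=np.asarray(us);vs=np.asarray(vs)
    z=c['range_z'][vs,us]
    p=np.stack([(us-K[0,2])/K[0,0]*z,(vs-K[1,2])/K[1,1]*z,z],-1)
    return p@R.T+e
def onplane(c,u,v,h):
    K=np.array(c['camera_matrix']);R=np.array(c['rotation']);e=np.array(c['eye'])
    d=R@np.array([(u-K[0,2])/K[0,0],(v-K[1,2])/K[1,1],1.]); return e+d*(h-e[2])/d[2]
def proj(c,p):
    K=np.array(c['camera_matrix']);R=np.array(c['rotation']);e=np.array(c['eye'])
    q=R.T@(np.array(p)-e); return K[0,0]*q[0]/q[2]+K[0,2],K[1,1]*q[1]/q[2]+K[1,2]
def cloud(c):
    v,u=np.mgrid[0:480,0:640]; P=pts(c,u,v); P[c['range_z']==0]=np.nan; return P
E
python3 - <<'E'
from h import *
print(bot.get_obs())
for n in ['scene','side','wrist']:
    c=snap(n,n+'0'); print(n,c['rotation'],c['eye'],c['camera_matrix'])
E
```

```text
{'clock': 0.0, 'joint_pos': array([ 7.75182743e-06,  2.41429637e-01,  3.73041407e-03,  1.33519063e+00,
       -1.11184240e-06,  1.57083595e+00]), 'joint_vel': array([-0.00042633, -0.00081873,  0.00053374, -0.00146623,  0.00146472,
        0.00015127]), 'tau': array([ 5.50268451e-04, -3.72315860e+01,  2.52406776e+01,  1.67737965e-02,
        2.29149265e-05,  1.14679995e-05]), 'eef_pos': array([4.99397234e-01, 3.54602727e-06, 2.41406969e-01]), 'tool_rot': array([ 9.99999452e-01, -1.59363922e-05, -1.04676397e-03,  5.80717491e-07]), 'ft_force': array([-0.11738773, -0.50918626, -0.58299354]), 'ft_torque': array([ 0.06012903, -0.01207491, -0.00373134]), 'grip_width': 0.08506084715309799}
scene [ 0.74311055  0.51366275 -0.25113675 -0.3476602 ] [ 1.51308418 -0.36825078  0.86234478] [[559.24229971   0.         319.84534518]
 [  0.         559.24229971 251.92324876]
 [  0.           0.           1.        ]]
side [-0.59676642  0.67903828 -0.32561204  0.27704451] [-0.75878249  0.1603621   1.15096846] [[610.50293852   0.         320.02264738]
 [  0.         610.50293852 230.85052604]
 [  0.           0.           1.        ]]
wrist [ 9.87404139e-01  1.18263566e-04 -1.18679419e-03  1.58213920e-01] [0.50000132 0.08089236 0.3721871 ] [[350.67209348   0.         318.23816023]
 [  0.         350.67209348 236.22616609]
 [  0.           0.           1.        ]]
```

Rotation is a quaternion; fix the helper.

```bash
sed -i "s/R=np.array(c\['rotation'\])/R=Rot.from_quat(c['rotation']).as_matrix()/; 1a from scipy.spatial.transform import Rotation as Rot" h.py; head -12 h.py; python3 - <<'E'
import cv2
a=[cv2.imread(f'pics/{n}0.png') for n in ['scene','side','wrist']]
E
```

```text
import numpy as np, cv2
from scipy.spatial.transform import Rotation as Rot
from workcell import bot, viewer, order
def snap(n,f):
    c=viewer.camera(n); cv2.imwrite(f'pics/{f}.png',c['image'][:,:,::-1]); np.savez(f'pics/{f}.npz',**c); return c
def pts(c,us,vs):
    K=np.array(c['camera_matrix']);R=Rot.from_quat(c['rotation']).as_matrix();e=np.array(c['eye'])
    us=np.asarray(us);vs=np.asarray(vs)
    z=c['range_z'][vs,us]
    p=np.stack([(us-K[0,2])/K[0,0]*z,(vs-K[1,2])/K[1,1]*z,z],-1)
    return p@R.T+e
def onplane(c,u,v,h):
```

View pics/scene0.png

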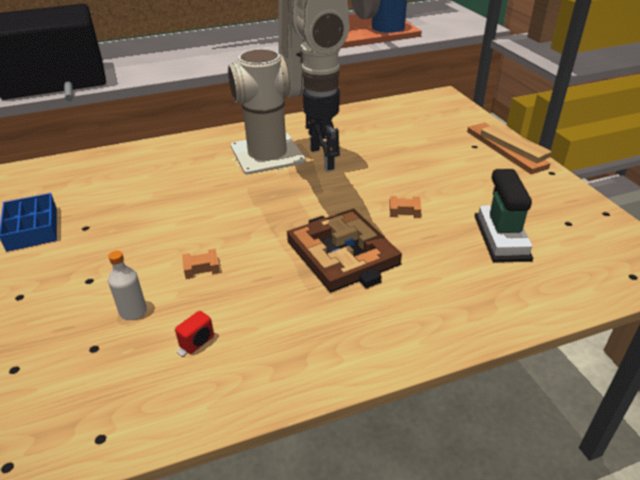

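View pics/side0.png

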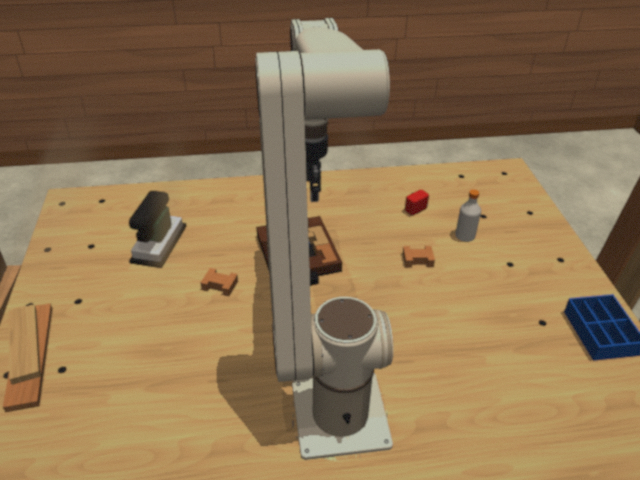

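View pics/wrist0.png

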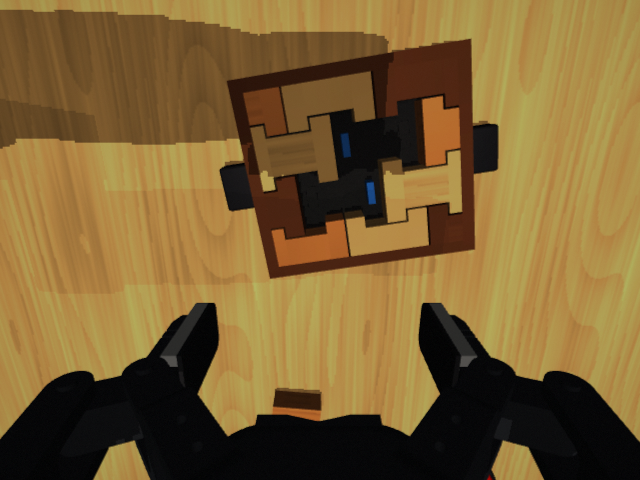

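```bash
python3 - <<'E'
from h import *
for n in ['scene','side']:
    c=dict(np.load(f'pics/{n}0.npz')); P=cloud(c)
    im=c['image'].astype(int)
    m=(np.abs(P[...,2]-.028)<.008)&(np.abs(P[...,0])<.9)
    k,l,s,cen=cv2.connectedComponentsWithStats(m.astype(np.uint8))
    for i in range(1,k):
        if 60<s[i,4]<5000: q=P[l==i]; print(n,s[i],q.mean(0).round(4),q.min(0).round(3),q.max(0).round(3))
c=dict(np.load('pics/wrist0.npz'));P=cloud(c)
for u,v in [(470,40),(228,81),(270,278),(474,249),(346,145),(371,193),(360,150),(340,195),(297,410),(285,395)]: print(u,v,P[v,u].round(4), onplane(c,u,v,.036).round(4))
for n in ['scene','side']:
    im=cv2.imread(f'pics/{n}0.png')
    for i,(u,v) in enumerate([(200,262),(405,205)] if n=='scene' else [(219,281),(418,256)]):
        cv2.imwrite(f'pics/{n}_z{i}.png',cv2.resize(im[v-25:v+25,u-35:u+35],None,fx=8,fy=8,interpolation=cv2.INTER_CUBIC))
c=cv2.imread('pics/wrist0.png'); cv2.imwrite('pics/wz.png',cv2.resize(c[30:290,210:510],None,fx=2.6,fy=2.2,interpolation=cv2.INTER_CUBIC))
E
```

```text
scene [339  44 143  27 531] [-0.501   0.7474  0.028 ] [-0.52   0.437  0.02 ] [-0.484  1.092  0.036]
scene [  0  84 230  41 993] [-0.501  -0.4169  0.028 ] [-0.516 -0.792  0.02 ] [-0.481 -0.     0.036]
scene [543 120  15   8  65] [0.2064 0.8915 0.0276] [0.184 0.877 0.02 ] [0.223 0.919 0.035]
scene [472 123  79  46 493] [0.2927 0.6894 0.0259] [0.102 0.651 0.02 ] [0.406 0.77  0.036]
scene [247 145  39  14 182] [ 0.0475 -0.0138  0.0281] [ 0.001 -0.064  0.02 ] [0.069 0.05  0.036]
scene [389 195  32  17 381] [0.4385 0.2528 0.0274] [0.389 0.205 0.02 ] [0.479 0.302 0.033]
scene [ 36 197  13  15  84] [ 0.0794 -0.6497  0.0282] [ 0.063 -0.661  0.02 ] [ 0.121 -0.632  0.036]
scene [  1 197  54  48 356] [ 0.2147 -0.6692  0.0284] [ 0.072 -0.741  0.02 ] [ 0.237 -0.62   0.036]
scene [ 20 200  15  16  85] [ 0.0804 -0.6878  0.0287] [ 0.065 -0.7    0.02 ] [ 0.133 -0.667  0.036]
scene [  4 203  15  16  98] [ 0.0817 -0.7274  0.0285] [ 0.066 -0.739  0.02 ] [ 0.131 -0.707  0.036]
scene [ 286  208  116   78 2996] [0.5562 0.0283 0.0315] [ 0.403 -0.079  0.02 ] [0.679 0.148 0.036]
scene [478 209  54  45 321] [0.
[... 2066 characters left out ...]
8 -0.665  0.02 ] [ 0.152 -0.639  0.036]
side [313 410  56  25 230] [-0.0471  0.0097  0.0279] [-0.063 -0.056  0.02 ] [-0.003  0.059  0.036]
470 40 [0.6285 0.1463 0.0359] [0.6284 0.1463 0.036 ]
228 81 [0.4195 0.1144 0.0355] [0.4197 0.1143 0.036 ]
270 278 [ 0.4486 -0.0757  0.0366] [ 0.4485 -0.0759  0.036 ]
474 249 [ 0.6581 -0.0433  0.0361] [ 0.6581 -0.0433  0.036 ]
346 145 [0.5257 0.059  0.0261] [0.525  0.0596 0.036 ]
371 193 [0.552  0.0123 0.0249] [0.5503 0.0145 0.036 ]
360 150 [0.5415 0.0528 0.0069] [0.5382 0.0551 0.036 ]
340 195 [0.5221 0.0066 0.0072] [0.5203 0.0125 0.036 ]
297 410 [ 0.4729 -0.2589  0.0273] [ 0.4735 -0.2503  0.036 ]
285 395 [ 0.4562 -0.2552  0.0063] [ 0.4597 -0.228   0.036 ]
```

View pics/wz.png

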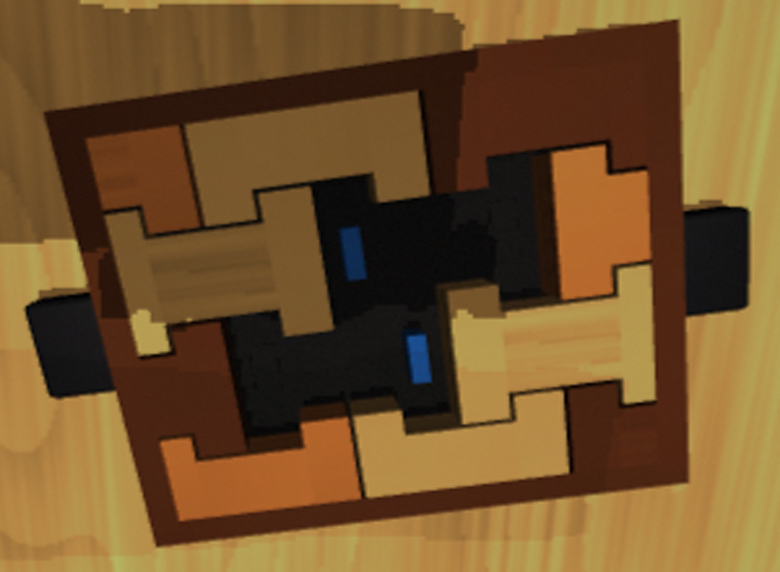

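```bash
python3 - <<'E'
from h import *
for n in ['scene','side']:
    c=dict(np.load(f'pics/{n}0.npz')); P=cloud(c)
    for cx,cy in [(.435,.2535),(.469,-.298)]:
        m=(np.hypot(P[...,0]-cx,P[...,1]-cy)<.07)&(abs(P[...,2]-.028)<.003)
        q=P[m][:,:2].astype(np.float32); r=cv2.minAreaRect(q*1000); print(n,len(q),r)
E
```

```text
scene 304 ((435.6133117675781, 254.34432983398438), (78.5380630493164, 66.43788146972656), 64.03329467773438)
scene 444 ((469.36334228515625, -298.16534423828125), (80.84761047363281, 66.56607055664062), 85.9390640258789)
side 320 ((432.7554931640625, 254.51416015625), (82.88584899902344, 65.82637786865234), 65.04937744140625)
side 270 ((468.16436767578125, -297.6731262207031), (83.0806884765625, 65.40554809570312), 86.54137420654297)
```

View pics/scene_z1.png

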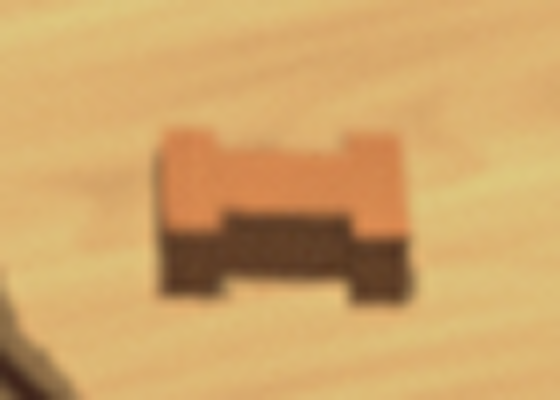

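View pics/side_z0.png

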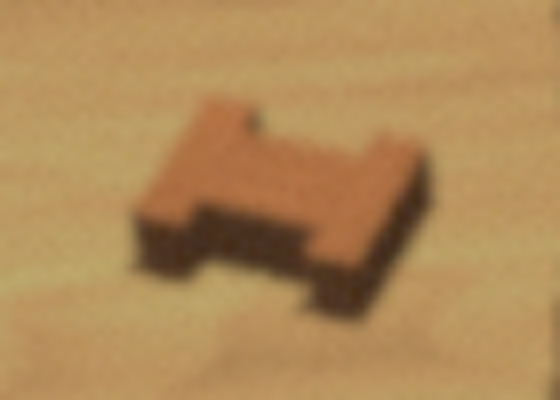

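send_rows(
  increments=[
    [[-0.018,-0.04,0.01,0],[-0.018,-0.04,0.01,0],[-0.018,-0.04,0.01,0],[-0.018,-0.04,0.01,0],[-0.018,-0.04,0.01,0],[0,0,0,8.5],[0,0,0,8.5],[0,0,0,8.5]],
  ],
  hand=-1,
)

```text
clock: 0.95
eef_pos: [0.4057, 0.2068, 0.1868]
tool_rot: [0.973, -0.229, -0.002, 0.002]
ft_force: [-0.6, 0.1, -0.4]
grip_width: 0.085
```

```bash
cat >> h.py <<'E'
def st():
    o=bot.get_obs(); R=Rot.from_quat(o['tool_rot']).as_matrix(); yaw=np.degrees(np.arctan2(R[1,0],R[0,0]))
    print('t',round(o['clock'],2),'p',o['eef_pos'].round(4),'yaw',yaw.round(2),'zax',R[:,2].round(4),'q6',o['joint_pos'][5].round(3),'f',o['ft_force'].round(2),'tq',o['ft_torque'].round(3),'w',round(o['grip_width'],4)); return o,R,yaw
def togo(tx,ty,tz,tyaw):
    o,R,yaw=st(); d=R.T@(np.array([tx,ty,tz])-o['eef_pos']); dy=(yaw-tyaw+180)%360-180
    print('togo tool',d.round(4),'turn',dy.round(2))
E
python3 - <<'E'
from h import *
st(); snap('wrist','w1')
E
```

```text
t 0.95 p [0.4057 0.2068 0.1868] yaw -26.44 zax [-0.0042 -0.0021 -1.    ] q6 2.504 f [-0.63  0.14 -0.4 ] tq [ 0.014 -0.048  0.032] w 0.085
```

View pics/w1.png

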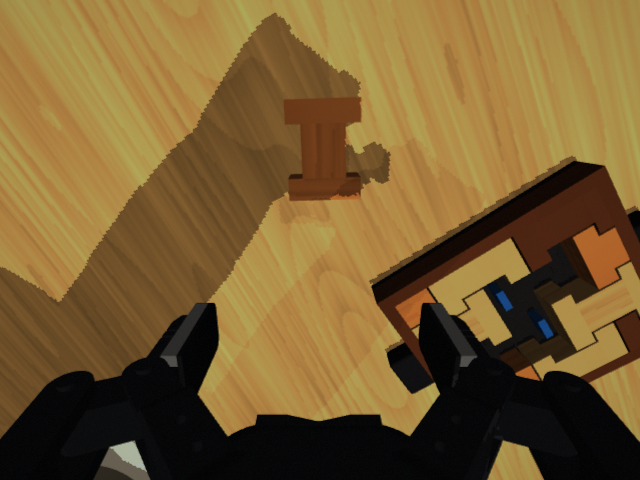

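```bash
cat >> h.py <<'E'
def fit(c,cx,cy,z=.028,tol=.003,rad=.07):
    P=cloud(c); m=(np.hypot(P[...,0]-cx,P[...,1]-cy)<rad)&(abs(P[...,2]-z)<tol)
    q=P[m][:,:2].astype(np.float32); r=cv2.minAreaRect(q*1000); print(len(q),P[m][:,2].mean().round(4),r); return r
E
python3 - <<'E'
from h import *
c=dict(np.load('pics/w1.npz')); fit(c,.434,.2545)
for u,v in [(285,99),(361,97),(290,198),(361,199)]: print(onplane(c,u,v,.028).round(4))
togo(.434,.2545,.08,-25.5)
im=cv2.imread('pics/w1.png'); cv2.imwrite('pics/w1z.png',cv2.resize(im[80:220,270:390],None,fx=4,fy=4))
E
```

```text
5918 0.0272 ((434.1803283691406, 256.24139404296875), (80.27738952636719, 60.03662872314453), 65.36820220947266)
[0.4251 0.3046 0.028 ]
[0.478  0.2799 0.028 ]
[0.3922 0.2345 0.028 ]
[0.4452 0.2072 0.028 ]
t 1.0 p [0.4057 0.2066 0.1868] yaw -26.68 zax [-0.0043 -0.0021 -1.    ] q6 2.508 f [-0.19  0.22 -0.67] tq [ 0.009  0.001 -0.055] w 0.0853
togo tool [ 0.0041 -0.0559  0.1066] turn -1.18
```

View pics/w1z.png

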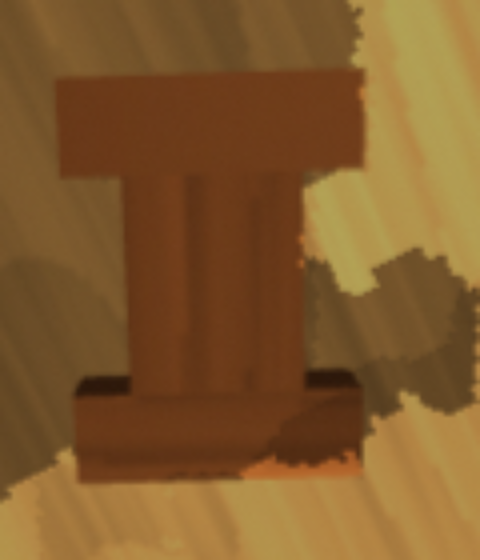

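send_rows(
  increments=[
    [[0.001,-0.02,0.02,-2],[0.001,-0.02,0.03,0],[0.001,-0.018,0.03,0],[0,0,0.027,0],[0,0,0,0],[0,0,0,0],[0,0,0,0],[0,0,0,0]],
  ],
)

```text
clock: 1.8
eef_pos: [0.436, 0.2595, 0.0796]
tool_rot: [0.978, -0.206, 0.0, -0.0]
ft_force: [0.9, -0.4, -0.0]
grip_width: 0.0858
```

```bash
python3 - <<'E'
from h import *
togo(.4342,.2562,.030,-24.6)
E
```

```text
t 1.8 p [0.436  0.2595 0.0796] yaw -23.82 zax [ 9.e-04  3.e-04 -1.e+00] q6 2.524 f [ 0.89 -0.39 -0.04] tq [ 0.044 -0.016 -0.04 ] w 0.0858
togo tool [-0.0004  0.0038  0.0496] turn 0.78
```

send_rows(
  increments=[
    [[0,0.004,0.02,0.8],[0,0,0.02,0],[0,0,0.009,0],[0,0,0,0],[0,0,0,0],[0,0,0,0],[0,0,0,0],[0,0,0,0]],
  ],
)

```text
clock: 2.6
eef_pos: [0.4413, 0.2588, 0.0394]
tool_rot: [0.977, -0.213, 0.007, -0.007]
ft_force: [0.1, 0.4, 0.6]
grip_width: 0.0855
```

```bash
python3 - <<'E'
from h import *
togo(.4342,.2562,.030,-24.6); snap('wrist','w2'); 
E
```

```text
t 2.6 p [0.4413 0.2588 0.0394] yaw -24.65 zax [ 0.0172  0.0098 -0.9998] q6 2.531 f [0.15 0.38 0.6 ] tq [-0.006 -0.023 -0.033] w 0.0855
togo tool [-0.0055  0.0054  0.0092] turn -0.05
```

View pics/w2.png

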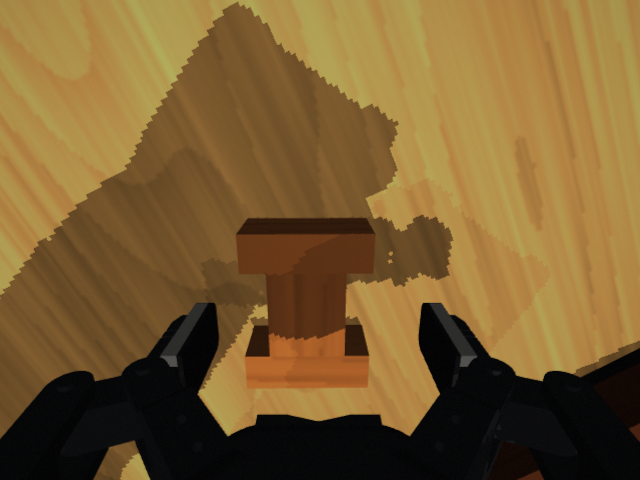

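```bash
python3 - <<'E'
from h import *
o=bot.get_obs(); print(o['joint_pos'].round(3),o['joint_vel'].round(3)); togo(.4342,.2562,.030,-24.6)
E
```

```text
[ 0.531  0.433 -0.298  0.82  -0.     2.531] [ 0.     0.004 -0.003 -0.003  0.001  0.001]
t 2.65 p [0.4414 0.2588 0.0394] yaw -24.65 zax [ 0.0174  0.0099 -0.9998] q6 2.531 f [ 0.89  0.3  -0.4 ] tq [-0.02   0.025 -0.01 ] w 0.0854
togo tool [-0.0055  0.0055  0.0093] turn -0.05
```

send_rows(
  increments=[
    [[-0.001,0.001,0.001,0],[-0.001,0.001,0.001,0],[-0.001,0.001,0.001,0],[-0.001,0.001,0.001,0],[-0.001,0.001,0.001,0],[-0.0005,0.0005,0.001,0],[0,0,0.001,0],[0,0,0.001,0]],
  ],
)

```text
clock: 3.45
eef_pos: [0.4333, 0.256, 0.0307]
tool_rot: [0.977, -0.213, 0.007, -0.007]
ft_force: [-0.1, 0.1, -0.0]
grip_width: 0.0851
```

```bash
python3 - <<'E'
from h import *
togo(.4342,.2562,.030,-24.6)
E
```

```text
t 3.45 p [0.4333 0.256  0.0307] yaw -24.64 zax [ 0.0172  0.0098 -0.9998] q6 2.534 f [-0.14  0.1  -0.05] tq [-0.016  0.016  0.   ] w 0.0851
togo tool [ 0.0007 -0.0006  0.0007] turn -0.04
```

send_rows(
  increments=[
    [[0,0,0,0],[0,0,0,0],[0,0,0,0],[0,0,0,0],[0,0,0,0],[0,0,0,0],[0,0,0,0],[0,0,0,0]],
  ],
  hand=1,
)

```text
clock: 4.25
eef_pos: [0.4336, 0.2561, 0.0309]
tool_rot: [0.977, -0.213, 0.008, -0.007]
ft_force: [-0.2, 1.1, 0.3]
grip_width: 0.0339
```

```bash
python3 - <<'E'
from h import *
st(); snap('wrist','w3'); 
E
```

```text
t 4.25 p [0.4336 0.2561 0.0309] yaw -24.64 zax [ 0.0176  0.0101 -0.9998] q6 2.534 f [-0.21  1.13  0.32] tq [0.024 0.028 0.053] w 0.0339
```

View pics/w3.png

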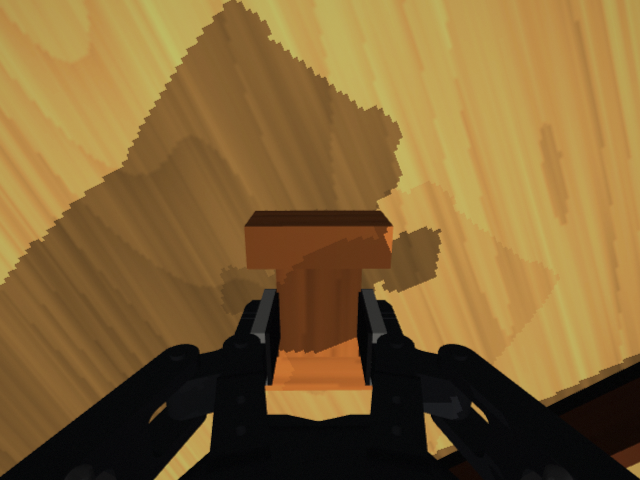

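send_rows(
  increments=[
    [[0,0,-0.005,0],[0,0,-0.01,0],[0,0,-0.01,0],[0,0,-0.01,0],[0,0,-0.01,0],[0,0,-0.01,0],[0,0,-0.01,0],[0,0,-0.005,0]],
  ],
)

```text
clock: 5.1
eef_pos: [0.4322, 0.2553, 0.1075]
tool_rot: [0.977, -0.213, 0.008, -0.007]
ft_force: [0.6, 0.1, -1.8]
grip_width: 0.0338
```

```bash
python3 - <<'E'
from h import *
togo(.5223,.0076,.10,-81.25); snap('side','s4'); im=cv2.imread('pics/s4.png'); cv2.imwrite('pics/s4z.png',cv2.resize(im[200:320,150:310],None,fx=4,fy=4))
snap('wrist','w4')
E
```

```text
t 5.1 p [0.4322 0.2553 0.1075] yaw -24.64 zax [ 0.018   0.0103 -0.9998] q6 2.535 f [ 0.56  0.15 -1.83] tq [0.001 0.036 0.001] w 0.0338
togo tool [0.185  0.1877 0.0066] turn 56.61
```

View pics/s4z.png

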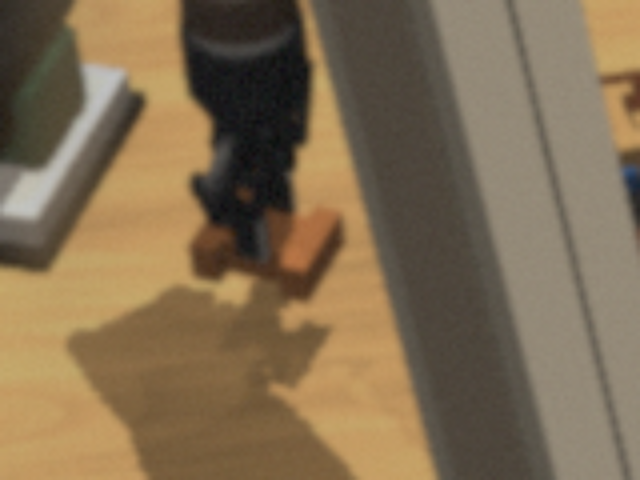

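View pics/w4.png

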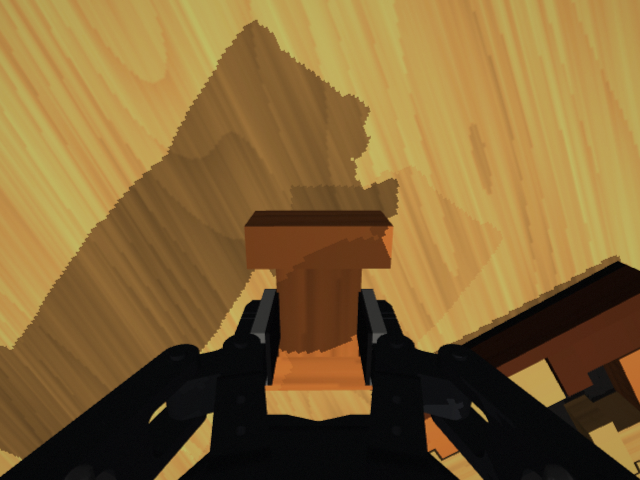

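send_rows(
  increments=[
    [[0,0,0,8],[0,0,0,8],[0,0,0,8],[0,0,0,8],[0,0,0,8],[0,0,0,8],[0,0,0,4],[0,0,0,0]],
  ],
)

```text
clock: 6.0
eef_pos: [0.4624, 0.1764, 0.1033]
tool_rot: [0.811, -0.584, -0.028, -0.023]
ft_force: [0.7, 0.7, 0.2]
grip_width: 0.0339
```

```bash
python3 - <<'E'
from h import *
togo(.5223,.0076,.10,-81.25)
E
```

```text
t 6.0 p [0.4624 0.1764 0.1033] yaw -71.48 zax [-0.0183  0.0696 -0.9974] q6 3.141 f [0.67 0.72 0.19] tq [-0.064 -0.029  0.053] w 0.0339
togo tool [ 0.1788 -0.0033 -0.0095] turn 9.77
```

send_rows(
  increments=[
    [[0,0,0,-8.5],[0,0,0,-8.5],[0,0,0,-8.5],[0,0,0,-8.5],[0,0,0,-8.5],[0,0,0,-8.5],[0,0,0,-8.5],[0,0,0,-8.5]],
  ],
)

```text
clock: 6.8
eef_pos: [0.4579, 0.1793, 0.0993]
tool_rot: [0.999, -0.021, -0.014, -0.034]
ft_force: [0.7, 0.0, -1.1]
grip_width: 0.0343
```

```bash
python3 - <<'E'
from h import *
o=st()[0]; print(o['joint_pos'].round(3))
E
```

```text
t 6.8 p [0.4579 0.1793 0.0993] yaw -2.31 zax [-0.0269  0.068  -0.9973] q6 1.942 f [ 0.69  0.02 -1.09] tq [-0.104 -0.04  -0.005] w 0.0343
[ 0.33   0.34  -0.257  0.977  0.073  1.942]
```

send_rows(
  increments=[
    [[0,0,0,-8.5],[0,0,0,-8.5],[0,0,0,-8.5],[0,0,0,-8.5],[0,0,0,-8.5],[0,0,0,-8.5],[0,0,0,-8.5],[0,0,0,-8.5]],
  ],
)

```text
clock: 7.6
eef_pos: [0.4525, 0.1848, 0.0954]
tool_rot: [0.836, 0.547, 0.003, -0.037]
ft_force: [-0.6, -0.4, -1.6]
grip_width: 0.0339
```

send_rows(
  increments=[
    [[0,0,0,-8.5],[0,0,0,-8.5],[0,0,0,-8.5],[0,0,0,-8.5],[0,0,0,-8.5],[0,0,0,-8.5],[0,0,0,-8.5],[0,0,0,-8.5]],
  ],
)

```text
clock: 8.4
eef_pos: [0.447, 0.1903, 0.0917]
tool_rot: [0.381, 0.924, 0.021, -0.032]
ft_force: [0.3, -0.6, -1.2]
grip_width: 0.0338
```

send_rows(
  increments=[
    [[0,0,0,-8.5],[0,0,0,-8.5],[0,0,0,-8.5],[0,0,0,-8.5],[0,0,0,-8.5],[0,0,0,-8.5],[0,0,0,-8.5],[0,0,0,-8.5]],
  ],
)

```text
clock: 9.2
eef_pos: [0.4416, 0.1957, 0.088]
tool_rot: [-0.207, 0.977, 0.036, -0.019]
ft_force: [-0.1, -0.2, -0.5]
grip_width: 0.0339
```

```bash
python3 - <<'E'
from h import *
o=st()[0]; print(o['joint_pos'].round(3))
E
```

```text
t 9.2 p [0.4416 0.1957 0.088 ] yaw -156.01 zax [-0.051   0.0621 -0.9968] q6 -1.619 f [-0.08 -0.17 -0.54] tq [-0.072 -0.054 -0.083] w 0.0339
[ 0.371  0.353 -0.273  0.97   0.076 -1.619]
```

send_rows(
  increments=[
    [[0,0,-0.003,-8.5],[0,0,-0.003,-8.5],[0,0,-0.003,-8.5],[0,0,-0.003,-8.5],[0,0,-0.003,-8.5],[0,0,-0.003,-8.5],[0,0,-0.003,-8.5],[0,0,-0.003,-8.5]],
  ],
)

```text
clock: 10.0
eef_pos: [0.437, 0.1994, 0.1086]
tool_rot: [0.723, -0.69, -0.042, -0.001]
ft_force: [-0.5, 0.8, -0.9]
grip_width: 0.034
```

send_rows(
  increments=[
    [[0,0,-0.001,-8.5],[0,0,0,-8.5],[0,0,0,-8.5],[0,0,0,-8.5],[0,0,0,-6],[0,0,0,-4],[0,0,0,-2],[0,0,0,-2]],
  ],
)

```text
clock: 10.8
eef_pos: [0.3611, 0.3131, 0.107]
tool_rot: [0.912, -0.41, 0.006, 0.012]
ft_force: [0.1, -0.0, -0.6]
grip_width: 0.0342
```

```bash
python3 - <<'E'
from h import *
o=st()[0]; print(o['joint_pos'].round(3))
E
```

```text
t 10.8 p [0.3611 0.3131 0.107 ] yaw -48.37 zax [ 5.000e-04 -2.760e-02 -9.996e-01] q6 -3.141 f [ 0.09 -0.02 -0.58] tq [ 0.055 -0.011  0.004] w 0.0342
[ 0.727  0.317 -0.266  1.006 -0.021 -3.141]
```

send_rows(
  increments=[
    [[0,0,0,8.5],[0,0,0,8.5],[0,0,0,8.5],[0,0,0,8.5],[0,0,0,8.5],[0,0,0,8.5],[0,0,0,8.5],[0,0,0,8.5]],
  ],
)

```text
clock: 11.6
eef_pos: [0.3598, 0.3122, 0.1054]
tool_rot: [-0.52, 0.854, -0.013, -0.009]
ft_force: [0.2, -0.0, -0.7]
grip_width: 0.0337
```

send_rows(
  increments=[
    [[0,0,0,8.5],[0,0,0,8.5],[0,0,0,8.5],[0,0,0,8.5],[0,0,0,8.5],[0,0,0,8.5],[0,0,0,8.5],[0,0,0,8.5]],
  ],
)

```text
clock: 12.4
eef_pos: [0.3608, 0.309, 0.1039]
tool_rot: [0.054, 0.998, -0.018, -0.001]
ft_force: [-0.2, -0.5, -0.9]
grip_width: 0.0339
```

send_rows(
  increments=[
    [[0,0,0,8.5],[0,0,0,8.5],[0,0,0,8.5],[0,0,0,8.5],[0,0,0,8.5],[0,0,0,8.5],[0,0,0,8.5],[0,0,0,8.5]],
  ],
)

```text
clock: 13.2
eef_pos: [0.3618, 0.3058, 0.1024]
tool_rot: [0.608, 0.794, -0.017, 0.01]
ft_force: [-0.1, 0.2, -0.2]
grip_width: 0.0339
```

```bash
python3 - <<'E'
from h import *
o=st()[0]; print(o['joint_pos'].round(3)); togo(.5223,.0076,.10,98.75)
E
```

```text
t 13.2 p [0.3618 0.3058 0.1024] yaw 105.11 zax [-0.0051 -0.0387 -0.9992] q6 0.455 f [-0.13  0.19 -0.2 ] tq [ 0.099 -0.013 -0.027] w 0.0339
[ 0.718  0.323 -0.271  1.006 -0.026  0.455]
t 13.2 p [0.3618 0.3058 0.1024] yaw 105.11 zax [-0.0051 -0.0387 -0.9992] q6 0.455 f [-0.13  0.19 -0.2 ] tq [ 0.099 -0.013 -0.027] w 0.0339
togo tool [-0.3294  0.0774  0.0132] turn 6.36
```

send_rows(
  increments=[
    [[-0.02,0.005,0,0.8],[-0.035,0.008,0,0.8],[-0.04,0.01,0,0.8],[-0.04,0.01,0,0.8],[-0.04,0.01,0,0.8],[-0.035,0.008,0,0.8],[-0.025,0.006,0,0.8],[-0.015,0.004,0,0.8]],
  ],
)

```text
clock: 14.0
eef_pos: [0.4793, 0.0662, 0.1102]
tool_rot: [0.653, 0.757, -0.016, 0.011]
ft_force: [-0.3, -0.5, -0.9]
grip_width: 0.0338
```

```bash
python3 - <<'E'
from h import *
togo(.5223,.0076,.10,98.75)
E
```

```text
t 14.0 p [0.4793 0.0662 0.1102] yaw 98.41 zax [-0.004  -0.0395 -0.9992] q6 0.014 f [-0.34 -0.52 -0.94] tq [ 0.02  -0.046  0.051] w 0.0338
togo tool [-0.0638  0.0341  0.0124] turn -0.34
```

send_rows(
  increments=[
    [[-0.008,0.004,0.002,0],[-0.01,0.005,0.002,0],[-0.01,0.005,0.002,0],[-0.01,0.005,0.002,0],[-0.01,0.005,0.002,0],[-0.008,0.005,0.002,0],[-0.005,0.004,0.001,0],[-0.002,0.001,0.001,0]],
  ],
)

```text
clock: 14.8
eef_pos: [0.5254, 0.0033, 0.0963]
tool_rot: [0.653, 0.757, -0.017, 0.011]
ft_force: [0.2, 0.0, -0.3]
grip_width: 0.0343
```

```bash
python3 - <<'E'
from h import *
togo(.5223,.0084,.08,98.75); c=snap('wrist','w5')
E
```

```text
t 14.8 p [0.5254 0.0033 0.0963] yaw 98.38 zax [-0.0054 -0.0394 -0.9992] q6 -0.118 f [ 0.21  0.01 -0.31] tq [ 0.072 -0.016 -0.028] w 0.0343
togo tool [ 0.0062 -0.0022  0.0162] turn -0.37
```

View pics/w5.png

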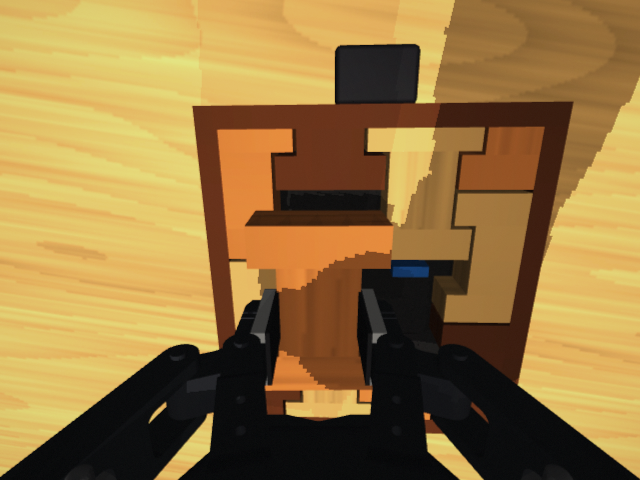

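```bash
python3 - <<'E'
from h import *
c=dict(np.load('pics/w5.npz')); P=cloud(c); o,R,yaw=st()
print(P[250,300:360:20,2])
import numpy as np
T=(P-o['eef_pos'])@R
m=(abs(T[...,0])<.034)&(T[...,1]>-.06)&(T[...,1]<.045)&(T[...,2]<.02)&(T[...,2]>-.02)
v,u=np.where(m); 
# far head top
hm=m&(np.arange(480)[:,None]>222)&(np.arange(480)[:,None]<266)
q=T[hm]; 
for pr in (1,50,99): print(pr,np.percentile(q,pr,axis=0).round(4))
for (u,v) in [(249,230),(249,262),(388,230),(388,262),(320,228),(320,300)]: print(u,v,T[v,u].round(4))
E
```

```text
t 14.85 p [0.5252 0.0031 0.0961] yaw 98.38 zax [-0.0058 -0.0396 -0.9992] q6 -0.118 f [-0.29  0.02 -1.18] tq [ 0.03  -0.093 -0.029] w 0.0339
[0.09350648 0.09213254 0.09312247]
1 [-0.0284 -0.0398  0.0028]
50 [ 0.001  -0.032   0.0042]
99 [ 0.0303 -0.0227  0.009 ]
249 230 [-0.0273 -0.0377  0.0047]
249 262 [-0.028  -0.024   0.0041]
388 230 [ 0.0288 -0.038   0.004 ]
388 262 [ 0.0297 -0.024   0.0043]
320 228 [ 0.0014 -0.0387  0.0045]
320 300 [ 0.0015 -0.0066  0.0037]
```

send_rows(
  increments=[
    [[0.001,-0.0005,0.002,-0.4],[0.001,-0.0005,0.003,0],[0.001,-0.0005,0.003,0],[0.001,-0.0005,0.003,0],[0.001,-0.0005,0.003,0],[0.001,0,0.003,0],[0,0,0.002,0],[0,0,0.001,0]],
  ],
)

```text
clock: 15.65
eef_pos: [0.5201, 0.0098, 0.0741]
tool_rot: [0.65, 0.76, -0.017, 0.01]
ft_force: [0.4, -0.2, -0.7]
grip_width: 0.0334
```

```bash
python3 - <<'E'
from h import *
togo(.5218,.0085,.072,98.75)
E
```

```text
t 15.65 p [0.5201 0.0098 0.0741] yaw 98.96 zax [-0.0071 -0.039  -0.9992] q6 -0.115 f [ 0.41 -0.23 -0.65] tq [0.047 0.001 0.05 ] w 0.0334
togo tool [-0.0015  0.0015  0.0021] turn 0.21
```

send_rows(
  increments=[
    [[-0.0008,0.0008,0.001,0.2],[-0.0004,0.0005,0.001,0],[0,0.0002,0.002,0],[0.0001,0,0.002,0],[0.0001,0,0.002,0],[0.0001,0,0.002,0],[0.0001,0,0.002,0],[0.0001,0,0.001,0]],
  ],
)

```text
clock: 16.45
eef_pos: [0.5222, 0.0085, 0.0602]
tool_rot: [0.651, 0.759, -0.017, 0.01]
ft_force: [0.2, 0.1, -0.6]
grip_width: 0.034
```

```bash
python3 - <<'E'
from h import *
togo(.5218,.0082,.05,98.75)
c=snap('wrist','w6')
E
```

```text
t 16.45 p [0.5222 0.0085 0.0602] yaw 98.71 zax [-0.0064 -0.0391 -0.9992] q6 -0.114 f [ 0.17  0.05 -0.63] tq [ 0.01  -0.03   0.046] w 0.034
togo tool [ 0.0001 -0.0003  0.0102] turn -0.04
```

View pics/w6.png

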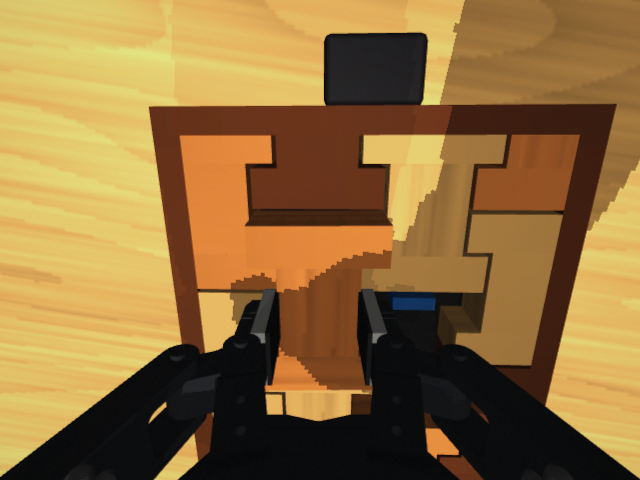

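send_rows(
  increments=[
    [[0,0,0.0015,0],[0,0,0.0015,0],[0,0,0.0015,0],[0,0,0.0015,0],[0,0,0.0015,0],[0,0,0.001,0],[0,0,0.001,0],[0,0,0.001,0]],
  ],
)

```text
clock: 17.3
eef_pos: [0.5222, 0.0081, 0.0489]
tool_rot: [0.651, 0.759, -0.017, 0.01]
ft_force: [0.6, 0.7, -0.9]
grip_width: 0.0342
```

```bash
python3 - <<'E'
from h import *
togo(.5218,.0078,.049,98.75)
E
```

```text
t 17.3 p [0.5222 0.0081 0.0489] yaw 98.72 zax [-0.0061 -0.0391 -0.9992] q6 -0.114 f [ 0.65  0.71 -0.95] tq [ 0.058 -0.01  -0.017] w 0.0342
togo tool [-0.0003 -0.0005 -0.0001] turn -0.03
```

send_rows(
  increments=[
    [[0,0,0,0],[0,0,0,0],[0,0,0,0],[0,0,0,0],[0,0,-0.003,0],[0,0,-0.008,0],[0,0,-0.01,0],[0,0,-0.01,0]],
  ],
  hand=-1,
)

```text
clock: 18.1
eef_pos: [0.522, 0.0093, 0.0816]
tool_rot: [0.651, 0.759, -0.017, 0.01]
ft_force: [0.5, 0.1, 1.1]
grip_width: 0.0856
```

```bash
python3 - <<'E'
from h import *
st(); c=snap('wrist','w7'); P=cloud(c)
K=[(0,0),(.03,0),(-.03,0),(.03,.022),(.03,-.022),(-.03,.022),(-.03,-.022),(.0,.01),(0,-.01)]
a=np.radians(8.75)
for x,y in K:
    X=.5223+x*np.cos(a)-y*np.sin(a);Y=.0076+x*np.sin(a)+y*np.cos(a)
    m=np.hypot(P[...,0]-X,P[...,1]-Y)<.004
    print(x,y,m.sum(),np.nanmedian(P[m][:,2]).round(4))
E
```

```text
t 18.1 p [0.522  0.0093 0.0816] yaw 98.71 zax [-0.0073 -0.0392 -0.9992] q6 -0.112 f [0.48 0.06 1.1 ] tq [ 0.037 -0.022  0.043] w 0.0856
0 0 155 0.0351
0.03 0 133 0.0351
-0.03 0 172 0.0352
0.03 0.022 133 0.0352
0.03 -0.022 128 0.0351
-0.03 0.022 178 0.0351
-0.03 -0.022 172 0.0352
0.0 0.01 151 0.035
0 -0.01 153 0.0351
```

View pics/w7.png

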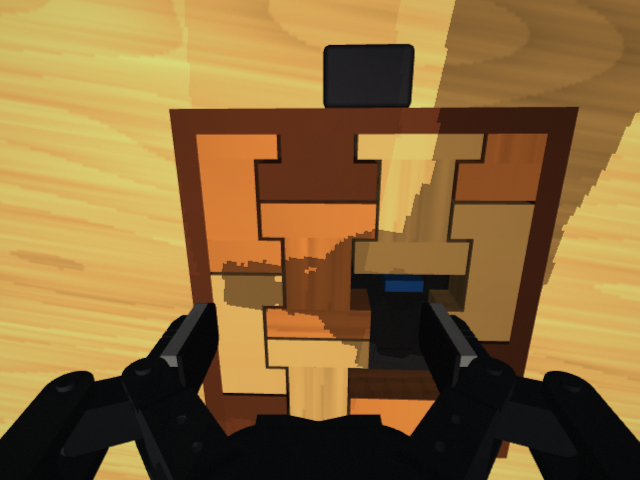

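send_rows(
  increments=[
    [[0,0,-0.015,0],[-0.015,-0.007,-0.015,0],[-0.025,-0.012,-0.015,8],[-0.025,-0.01,-0.015,8],[-0.025,-0.004,-0.015,8],[-0.025,0,-0.015,8],[-0.025,0,-0.01,8],[-0.015,0,-0.01,8]],
  ],
)

```text
clock: 18.95
eef_pos: [0.469, -0.1405, 0.2087]
tool_rot: [0.909, 0.416, -0.007, 0.019]
ft_force: [-0.0, -0.3, 0.2]
grip_width: 0.0853
```

send_rows(
  increments=[
    [[0,0,0,8.5],[0,0,0,8.5],[0,0,0,8.5],[0,0,0,8.5],[0,0,0,8.5],[0,0,0,8.5],[0,0,0,8.5],[0,0,0,8.5]],
  ],
)

```text
clock: 19.75
eef_pos: [0.4696, -0.144, 0.2174]
tool_rot: [0.985, -0.169, 0.012, 0.021]
ft_force: [0.2, 0.3, 0.4]
grip_width: 0.0849
```

send_rows(
  increments=[
    [[0,0,0,8.5],[0,0,0,8.5],[0,0,0,8.5],[0,0,0,8.5],[0,0,0,8.5],[0,0,0,8.5],[0,0,0,8.5],[0,0,0,8.5]],
  ],
)

```text
clock: 20.55
eef_pos: [0.47, -0.1439, 0.2229]
tool_rot: [0.718, -0.696, 0.025, 0.008]
ft_force: [-1.0, -0.5, -0.4]
grip_width: 0.0855
```

```bash
python3 - <<'E'
from h import *
o=st()[0]; print(o['joint_pos'].round(3))
E
```

```text
t 20.55 p [ 0.47   -0.1439  0.2229] yaw -88.29 zax [ 0.0235 -0.0464 -0.9986] q6 2.836 f [-1.04 -0.46 -0.37] tq [ 0.068 -0.016 -0.023] w 0.0855
[-0.274  0.206 -0.091  1.238 -0.038  2.836]
```

send_rows(
  increments=[
    [[0,0,0,8],[0,0,0,6],[0,0,0,4],[0,0,0,3],[0,0,0,2],[0,0,0,2],[0,0,0,0],[0,0,0,0]],
  ],
)

```text
clock: 21.35
eef_pos: [0.458, -0.1798, 0.2272]
tool_rot: [-0.564, 0.825, -0.02, 0.011]
ft_force: [0.5, 0.0, -0.1]
grip_width: 0.0854
```

```bash
python3 - <<'E'
from h import *
o=st()[0]; print(o['joint_pos'].round(3))
E
```

```text
t 21.35 p [ 0.458  -0.1798  0.2272] yaw -111.29 zax [ 0.0409 -0.0193 -0.999 ] q6 3.141 f [ 0.46  0.03 -0.07] tq [ 0.     0.091 -0.011] w 0.0854
[-3.720e-01  1.970e-01 -9.100e-02  1.237e+00 -3.000e-03  3.141e+00]
```

send_rows(
  increments=[
    [[0,0,0,-8.5],[0,0,0,-8.5],[0,0,0,-8.5],[0,0,0,-8.5],[0,0,0,-8.5],[0,0,0,-8.5],[0,0,0,-8.5],[0,0,0,-8.5]],
  ],
)

```text
clock: 22.15
eef_pos: [0.4588, -0.1769, 0.2272]
tool_rot: [0.933, -0.36, 0.022, 0.001]
ft_force: [-0.3, -0.1, 0.4]
grip_width: 0.0853
```

send_rows(
  increments=[
    [[0,0,0,-8.5],[0,0,0,-8.5],[0,0,0,-8.5],[0,0,0,-8.5],[0,0,0,-6],[0,0,0.005,0],[0,0.01,0.01,0],[0,0.02,0.01,0]],
  ],
)

```text
clock: 22.95
eef_pos: [0.461, -0.204, 0.2022]
tool_rot: [1.0, -0.012, 0.022, 0.008]
ft_force: [0.6, -1.4, -0.4]
grip_width: 0.0855
```

```bash
python3 - <<'E'
from h import *
togo(.4688,-.2962,.10,-3)
E
```

```text
t 22.95 p [ 0.461  -0.204   0.2022] yaw -1.4 zax [ 0.0432 -0.0164 -0.9989] q6 1.178 f [ 0.64 -1.37 -0.41] tq [-0.003  0.019  0.011] w 0.0855
togo tool [0.0056 0.0904 0.104 ] turn 1.6
```

send_rows(
  increments=[
    [[0.001,0.014,0.012,1],[0.001,0.016,0.015,0.6],[0.001,0.016,0.015,0],[0.001,0.015,0.015,0],[0.001,0.012,0.014,0],[0.0006,0.009,0.012,0],[0,0.005,0.01,0],[0,0.002,0.006,0]],
  ],
)

```text
clock: 23.75
eef_pos: [0.4637, -0.3026, 0.0927]
tool_rot: [0.999, -0.035, 0.019, 0.006]
ft_force: [0.5, -0.3, -0.1]
grip_width: 0.0854
```

```bash
python3 - <<'E'
from h import *
togo(.4688,-.2962,.06,-3); snap('wrist','w8')
E
```

```text
t 23.75 p [ 0.4637 -0.3026  0.0927] yaw -4.0 zax [ 0.0381 -0.0134 -0.9992] q6 1.058 f [ 0.45 -0.27 -0.06] tq [0.009 0.01  0.018] w 0.0854
togo tool [ 0.0034 -0.0071  0.0328] turn -1.0
```

View pics/w8.png

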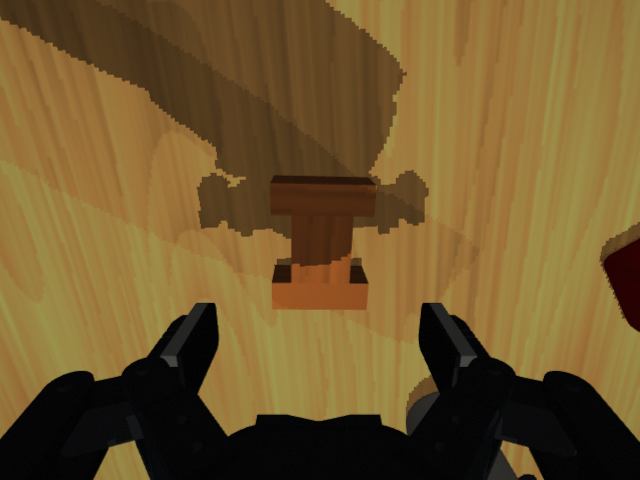

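```bash
python3 - <<'E'
from h import *
c=dict(np.load('pics/w8.npz')); r=fit(c,.4688,-.2962); P=cloud(c); print(P[405,430],P[420,440],P[450,480])
a=r[2] if r[1][0]>r[1][1] else r[2]-90
togo(r[0][0]/1000,r[0][1]/1000,.03,a-90)
E
```

```text
10017 0.0271 ((468.7155456542969, -296.4837646484375), (80.88164520263672, 60.24100112915039), 84.49288940429688)
[ 0.54404048 -0.43686554  0.0118173 ] [ 0.48946869 -0.28598703  0.16286612] [ 0.49617473 -0.28931527  0.16817895]
t 23.8 p [ 0.4633 -0.3024  0.0919] yaw -4.0 zax [ 0.0369 -0.0128 -0.9992] q6 1.058 f [ 0.52  0.56 -0.53] tq [-0.023  0.039 -0.021] w 0.0849
togo tool [ 0.0027 -0.0069  0.062 ] turn 1.51
```

send_rows(
  increments=[
    [[0.001,-0.002,0.005,1],[0.001,-0.002,0.006,0.3],[0.0006,-0.002,0.006,0],[0,-0.001,0.006,0],[0,0,0.006,0],[0,0,0.006,0],[0,0,0.005,0],[0,0,0.003,0]],
  ],
)

```text
clock: 24.6
eef_pos: [0.4703, -0.2942, 0.0475]
tool_rot: [0.999, -0.046, 0.02, 0.006]
ft_force: [0.3, -0.0, 0.8]
grip_width: 0.0854
```

```bash
python3 - <<'E'
from h import *
togo(.4687,-.2965,.03,-5.3)
E
```

```text
t 24.6 p [ 0.4703 -0.2942  0.0475] yaw -5.24 zax [ 0.0404 -0.0141 -0.9991] q6 1.099 f [ 0.26 -0.    0.78] tq [-0.    -0.015  0.007] w 0.0854
togo tool [-0.0021  0.0023  0.0175] turn 0.06
```

send_rows(
  increments=[
    [[-0.0005,0.0005,0.003,0],[-0.0005,0.0005,0.003,0],[-0.0005,0.0005,0.003,0],[-0.0005,0.0005,0.003,0],[0,0.0003,0.002,0],[0,0,0.0015,0],[0,0,0.0015,0],[0,0,0.0005,0]],
  ],
)

```text
clock: 25.4
eef_pos: [0.4686, -0.2972, 0.0284]
tool_rot: [0.999, -0.046, 0.021, 0.006]
ft_force: [0.2, -0.2, -0.0]
grip_width: 0.0857
```

```bash
python3 - <<'E'
from h import *
togo(.4687,-.2965,.03,-5.3)
E
```

```text
t 25.4 p [ 0.4686 -0.2972  0.0284] yaw -5.28 zax [ 0.0405 -0.0144 -0.9991] q6 1.093 f [ 0.22 -0.17 -0.04] tq [-0.045  0.046 -0.039] w 0.0857
togo tool [ 0.0001 -0.0007 -0.0016] turn 0.02
```

send_rows(
  increments=[
    [[0,-0.0005,-0.0015,0],[0,0,-0.0003,0],[0,0,0,0],[0,0,0,0],[0,0,0,0],[0,0,0,0],[0,0,0,0],[0,0,-0.001,0]],
  ],
  hand=1,
)

```text
clock: 26.2
eef_pos: [0.4687, -0.2965, 0.0317]
tool_rot: [0.999, -0.046, 0.021, 0.006]
ft_force: [-0.4, 0.3, -1.3]
grip_width: 0.0342
```

send_rows(
  increments=[
    [[0,0,-0.005,0],[0,0,-0.01,0],[0,0,-0.01,0],[0,0,-0.01,0],[0,0,-0.01,0],[0,0,-0.01,0],[0,0,-0.01,0],[0,0,-0.005,0]],
  ],
)

```text
clock: 27.0
eef_pos: [0.4657, -0.2956, 0.1086]
tool_rot: [0.999, -0.046, 0.021, 0.007]
ft_force: [-0.1, -1.1, -0.8]
grip_width: 0.0338
```

```bash
python3 - <<'E'
from h import *
togo(.5552,.0632,.10,98.75); snap('wrist','w9')
E
```

```text
t 27.0 p [ 0.4657 -0.2956  0.1086] yaw -5.27 zax [ 0.0417 -0.015  -0.999 ] q6 1.092 f [-0.05 -1.12 -0.8 ] tq [ 0.036  0.1   -0.007] w 0.0338
togo tool [ 0.0557 -0.3656  0.0069] turn -104.02
```

View pics/w9.png

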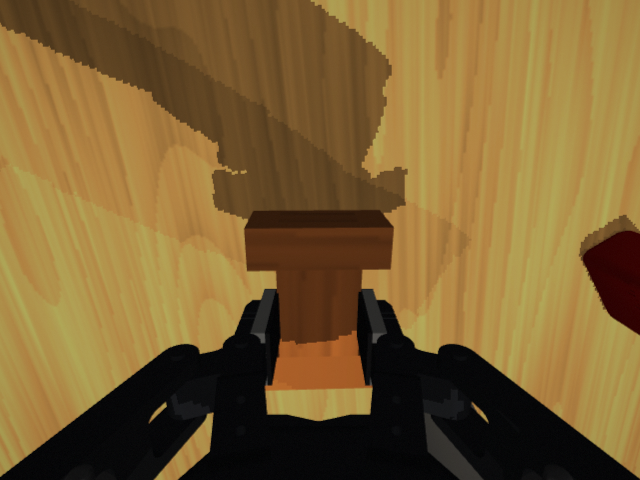

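send_rows(
  increments=[
    [[0,0,0,-8.5],[0,0,0,-8.5],[0,0,0,-8.5],[0,0,0,-8.5],[0,0,0,-8.5],[0,0,0,-8.5],[0,0,0,-8.5],[0,0,0,-8.5]],
  ],
)

```text
clock: 27.85
eef_pos: [0.4648, -0.295, 0.1082]
tool_rot: [0.849, 0.528, 0.013, 0.016]
ft_force: [0.5, -0.2, -1.2]
grip_width: 0.0337
```

send_rows(
  increments=[
    [[0,0,0,-8.5],[0,0,0,-8.5],[0,0,0,-8.5],[0,0,0,-8.5],[0,0,0,-6],[0,0,0,-3],[0,0,0,0],[0,0,0,0]],
  ],
)

```text
clock: 28.65
eef_pos: [0.4627, -0.2937, 0.1054]
tool_rot: [0.591, 0.806, 0.006, 0.017]
ft_force: [0.1, 0.7, -0.5]
grip_width: 0.0341
```

```bash
python3 - <<'E'
from h import *
togo(.5552,.0632,.10,98.75)
E
```

```text
t 28.65 p [ 0.4627 -0.2937  0.1054] yaw 107.51 zax [ 0.0341 -0.0103 -0.9994] q6 -0.876 f [ 0.08  0.67 -0.45] tq [0.022 0.087 0.029] w 0.0341
togo tool [0.3125 0.1955 0.0049] turn 8.76
```

send_rows(
  increments=[
    [[0.02,0.012,0,1.1],[0.035,0.022,0,1.1],[0.04,0.025,0,1.1],[0.04,0.025,0,1.1],[0.04,0.025,0,1.1],[0.035,0.022,0,1.1],[0.025,0.016,0,1.1],[0.015,0.01,0,1.1]],
  ],
)

```text
clock: 29.45
eef_pos: [0.5609, -0.0081, 0.1052]
tool_rot: [0.66, 0.751, 0.007, 0.018]
ft_force: [-0.3, -0.8, -0.9]
grip_width: 0.034
```

```bash
python3 - <<'E'
from h import *
togo(.5552,.0632,.10,98.75)
E
```

```text
t 29.45 p [ 0.5609 -0.0081  0.1052] yaw 97.33 zax [ 0.036  -0.012  -0.9993] q6 -0.137 f [-0.26 -0.82 -0.88] tq [-0.034  0.042  0.017] w 0.034
togo tool [0.0715 0.0033 0.0041] turn -1.42
```

send_rows(
  increments=[
    [[0.008,0,0,-0.7],[0.012,0,0,-0.7],[0.013,0.001,0,0],[0.013,0.001,0.001,0],[0.012,0.001,0.001,0],[0.007,0,0.001,0],[0.003,0,0.001,0],[0.001,0,0.001,0]],
  ],
)

```text
clock: 30.25
eef_pos: [0.5519, 0.0656, 0.0983]
tool_rot: [0.65, 0.759, 0.006, 0.017]
ft_force: [-0.9, -0.3, -1.5]
grip_width: 0.0339
```

```bash
cat >> h.py <<'E'
def blk(c,o,R):
    P=cloud(c);T=(P-o['eef_pos'])@R
    for (u,v) in [(252,232),(252,262),(386,232),(386,262),(320,232),(320,300),(300,375),(340,375)]: print(u,v,T[v,u].round(4))
    return T
E
python3 - <<'E'
from h import *
togo(.5552,.0632,.08,98.75); o,R,y=st(); c=snap('wrist','w10'); T=blk(c,o,R)
m=(abs(T[...,0])<.036)&(T[...,1]>-.045)&(T[...,1]<-.022)&(abs(T[...,2]-.003)<.004)
print(T[m].min(0),T[m].max(0))
E
```

```text
t 30.25 p [0.5519 0.0656 0.0983] yaw 98.81 zax [ 0.0345 -0.0127 -0.9993] q6 -0.027 f [-0.89 -0.33 -1.52] tq [0.049 0.032 0.036] w 0.0339
togo tool [-0.0025  0.0023  0.0184] turn 0.06
t 30.25 p [0.5519 0.0656 0.0983] yaw 98.81 zax [ 0.0345 -0.0127 -0.9993] q6 -0.027 f [-0.89 -0.33 -1.52] tq [0.049 0.032 0.036] w 0.0339
252 232 [-0.0256 -0.0382  0.0016]
252 262 [-0.0266 -0.0248  0.003 ]
386 232 [ 0.0281 -0.0372  0.0048]
386 262 [ 0.0289 -0.0241  0.0049]
320 232 [ 0.0013 -0.0373  0.0045]
320 300 [ 0.0014 -0.0069  0.0039]
300 375 [-0.0078  0.0319  0.0036]
340 375 [0.0108 0.0333 0.0053]
[-0.02909203 -0.04006358  0.00053238] [ 0.0310735  -0.02200215  0.00698606]
```

View pics/w10.png

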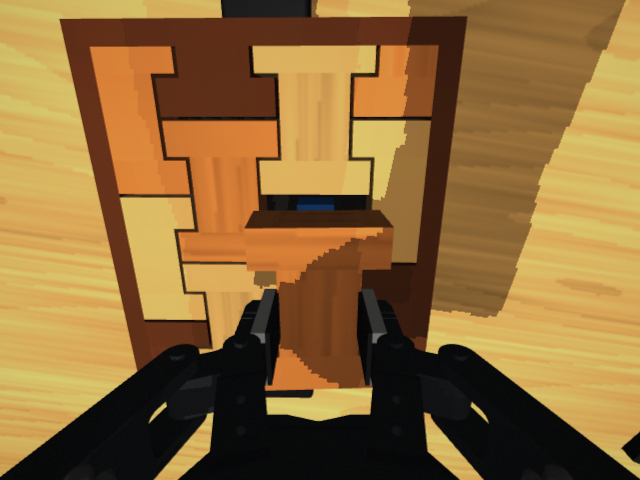

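```bash
python3 - <<'E'
from h import *
c=dict(np.load('pics/w10.npz')); P=cloud(c); o,R,y=st(); T=(P-o['eef_pos'])@R
V,U=np.mgrid[0:480,0:640]
m=((V>232)&(V<264)&(U>252)&(U<386))|((V>270)&(V<385)&(U>285)&(U<352))
for X,nm in ((P,'world'),(T,'tool')):
    q=X[m]; A=np.c_[q[:,:2]-q[:,:2].mean(0),np.ones(len(q))]; s=np.linalg.lstsq(A,q[:,2],rcond=None)[0]; print(nm,s.round(4),q[:,:2].mean(0).round(4))
c=dict(np.load('pics/w5.npz')); P=cloud(c); q=P[m]; A=np.c_[q[:,:2]-q[:,:2].mean(0),np.ones(len(q))]; print(np.linalg.lstsq(A,q[:,2],rcond=None)[0])
E
```

```text
t 30.3 p [0.5518 0.0655 0.098 ] yaw 98.81 zax [ 0.034  -0.0126 -0.9993] q6 -0.027 f [-0.62  0.   -1.23] tq [ 0.041  0.051 -0.022] w 0.0342
 ** On entry to DLASCL parameter number  4 had an illegal value
 ** On entry to DLASCL parameter number  4 had an illegal valueTraceback (most recent call last):
  File "<stdin>", line 6, in <module>
    x, resids, rank, s = _umath_linalg.lstsq(a, b, rcond,
                         ~~~~~~~~~~~~~~~~~~~^^^^^^^^^^^^^
                                             signature=signature)
                                             ^^^^^^^^^^^^^^^^^^^^
    raise LinAlgError("SVD did not converge in Linear Least Squares")
numpy.linalg.LinAlgError: SVD did not converge in Linear Least Squares
```

```bash
python3 - <<'E'
from h import *
V,U=np.mgrid[0:480,0:640]
m=((V>232)&(V<264)&(U>252)&(U<386))|((V>270)&(V<385)&(U>285)&(U<352))
def f(X):
    q=X[m]; q=q[np.isfinite(q).all(1)]; A=np.c_[q[:,:2]-q[:,:2].mean(0),np.ones(len(q))]; print(np.linalg.lstsq(A,q[:,2],rcond=None)[0].round(4),q[:,:2].mean(0).round(4))
for n in ('w5','w10'): f(cloud(dict(np.load(f'pics/{n}.npz'))))
E
```

```text
[ 0.011  -0.0475  0.0924] [0.5193 0.003 ]
[ 0.0292 -0.0555  0.0942] [0.5459 0.0654]
```

send_rows(
  increments=[
    [[-0.0005,0.0005,0.003,0],[-0.0005,0.0003,0.003,0],[-0.0005,0.0003,0.003,0],[-0.0005,0.0002,0.003,0],[0,0,0.003,0],[0,0,0.003,0],[0,0,0.003,0],[0,0,0.002,0]],
  ],
)

```text
clock: 31.1
eef_pos: [0.5547, 0.0614, 0.0729]
tool_rot: [0.652, 0.758, 0.006, 0.017]
ft_force: [-0.4, -0.3, 0.0]
grip_width: 0.0339
```

```bash
python3 - <<'E'
from h import *
togo(.5540,.0634,.072,98.75)
E
```

```text
t 31.1 p [0.5547 0.0614 0.0729] yaw 98.63 zax [ 0.034  -0.0133 -0.9993] q6 -0.032 f [-0.38 -0.25  0.03] tq [ 0.018  0.068 -0.015] w 0.0339
togo tool [ 0.0021 -0.0004  0.0009] turn -0.12
```

send_rows(
  increments=[
    [[0.001,-0.0004,0,-0.1],[0.0007,-0.0002,0,0],[0.0003,0,0.001,0],[0,0,0.002,0],[0,-0.0001,0.002,0],[0,-0.0001,0.002,0],[0,0,0.002,0],[0,0,0.001,0]],
  ],
)

```text
clock: 31.9
eef_pos: [0.5539, 0.0635, 0.0622]
tool_rot: [0.651, 0.759, 0.006, 0.017]
ft_force: [0.3, -1.5, -0.6]
grip_width: 0.0341
```

```bash
python3 - <<'E'
from h import *
togo(.5540,.0634,.060,98.75);snap('wrist','w11')
E
```

```text
t 31.9 p [0.5539 0.0635 0.0622] yaw 98.77 zax [ 0.0344 -0.0133 -0.9993] q6 -0.03 f [ 0.32 -1.47 -0.63] tq [ 0.005  0.01  -0.037] w 0.0341
togo tool [-0.0001 -0.      0.0022] turn 0.02
```

View pics/w11.png

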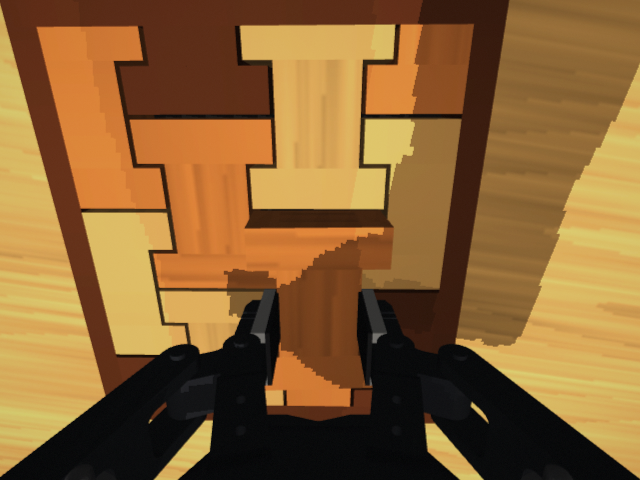

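Aligned, no contact so far; continue down in small steps.

send_rows(
  increments=[
    [[0,0,0.002,0],[0,0,0.0015,0],[0,0,0.0015,0],[0,0,0.0015,0],[0,0,0.0015,0],[0,0,0.0015,0],[0,0,0.001,0],[0,0,0.001,0]],
  ],
)

```text
clock: 32.75
eef_pos: [0.5544, 0.0633, 0.0496]
tool_rot: [0.651, 0.759, 0.006, 0.017]
ft_force: [-0.5, -0.1, -0.9]
grip_width: 0.0337
```

```bash
python3 - <<'E'
from h import *
togo(.5540,.0634,.050,98.75);c=snap('wrist','w12'); P=cloud(c); print(P[245:250,320,2],P[190,320,2])
E
```

```text
t 32.75 p [0.5544 0.0633 0.0496] yaw 98.76 zax [ 0.0344 -0.0133 -0.9993] q6 -0.031 f [-0.46 -0.11 -0.88] tq [ 0.008  0.072 -0.041] w 0.0337
togo tool [ 0.0002 -0.0004 -0.0004] turn 0.01
[0.04588275 0.04356704 0.04600493 0.04514867 0.04458699] 0.03469771432280688
```

View pics/w12.png

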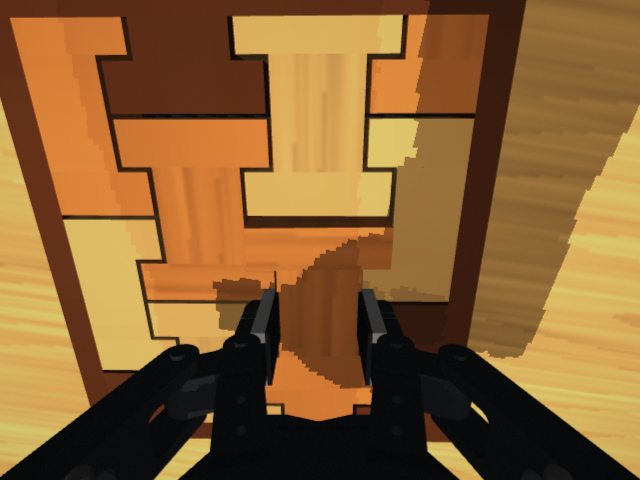

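send_rows(
  increments=[
    [[0,0,0,0],[0,0,0,0],[0,0,0,0],[0,0,0,0],[0,0,-0.003,0],[0,0,-0.008,0],[0,0,-0.01,0],[0,0,-0.01,0]],
  ],
  hand=-1,
)

```text
clock: 33.6
eef_pos: [0.5531, 0.0637, 0.0826]
tool_rot: [0.651, 0.759, 0.006, 0.017]
ft_force: [0.3, -1.0, 0.0]
grip_width: 0.0851
```

send_rows(
  increments=[
    [[0,0,-0.01,0],[0,0.005,-0.01,0],[0,0.005,-0.01,0],[0,0.005,-0.01,0],[0,0.005,-0.01,0],[0,0,-0.01,0],[0,0,-0.01,0],[0,0,0,0]],
  ],
)

```text
clock: 34.4
eef_pos: [0.5728, 0.0682, 0.1658]
tool_rot: [0.651, 0.759, 0.01, 0.021]
ft_force: [0.8, -0.6, 0.1]
grip_width: 0.0856
```

```bash
python3 - <<'E'
from h import *
st(); c=snap('wrist','w13'); P=cloud(c)
a=np.radians(8.75)
for cx,cy in ((.5223,.0076),(.5552,.0632)):
  for x,y in [(0,0),(.03,.022),(.03,-.022),(-.03,.022),(-.03,-.022)]:
    X=cx+x*np.cos(a)-y*np.sin(a);Y=cy+x*np.sin(a)+y*np.cos(a)
    m=(np.hypot(P[...,0]-X,P[...,1]-Y)<.004)&(P[...,2]<.07)
    print(x,y,m.sum(),np.nanmedian(P[m][:,2]).round(4))
im=cv2.imread('pics/w13.png'); cv2.imwrite('pics/w13z.png',cv2.resize(im[0:400,120:520],None,fx=1.5,fy=1.5))
E
```

```text
t 34.4 p [0.5728 0.0682 0.1658] yaw 98.75 zax [ 0.0437 -0.0122 -0.999 ] q6 -0.026 f [ 0.77 -0.62  0.11] tq [0.012 0.042 0.007] w 0.0856
0 0 101 0.0351
0.03 0.022 88 0.0352
0.03 -0.022 90 0.035
-0.03 0.022 112 0.035
-0.03 -0.022 111 0.0351
0 0 85 0.0351
0.03 0.022 75 0.0352
0.03 -0.022 74 0.0351
-0.03 0.022 98 0.0351
-0.03 -0.022 96 0.0351
```

View pics/w13z.png

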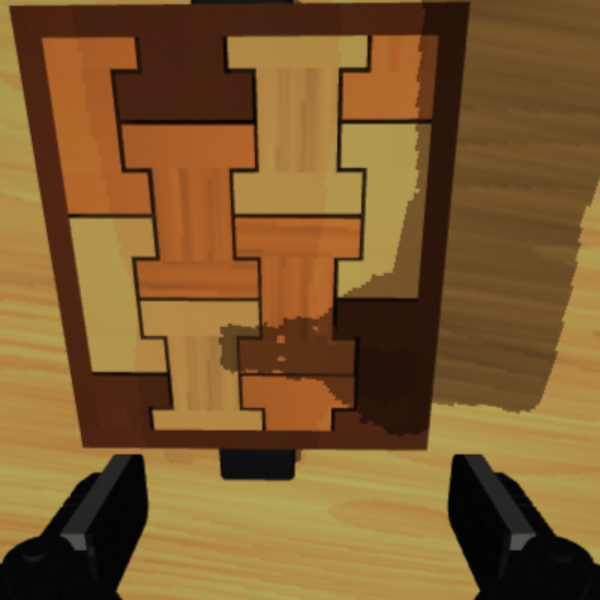

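Both blocks read the same height as the rim, joints look even, and the gripper is clear. I'm handing in now.

```bash
python3 -c "
from workcell import order
print(order.job_done())"
```

```text
the job is handed in; nothing more can be done
None
```

Both loose blocks are in the panel, one in space_a and one in space_b. Each went over its cleat at the first try, so no half turn was needed. I handed the job in at about 34 s of the 72 s allowed; it gives no verdict.

**Last checks**
- **Flush:** both block tops read 35.0–35.2 mm at the centre and all four corners. The rim is 36 mm, and the wrist camera read a neighbouring fixed block at about 35 mm too.
- **Position:** the last picture shows even joints around both blocks. I checked the 4 mm and 0.07 rad limits only by eye in that picture and did not measure them.
- **Release:** the gripper was open, about 100 mm above the panel and touching nothing.
- **Bystanders:** the arm kept clear of the sander, tape measure and glue bottle. I did not measure their positions again at the end.

**What went wrong:** a turn ran the last joint to its range limit (it read 3.141 against 3.14) and tilted the tool by about 4°. I used the limit on purpose twice more, once at each end of the joint's range, to take most of that tilt out. The blocks still went in tilted by about 3° while held, but they dropped level when released.

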